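Bring the railway's track sections live in order

TASK

Power up the model railway section by section with the push switches on the bench: with the fingertips, press the green cap, then the yellow, then the blue, each lightly until it is down and stays down, and leave the red one up. Only press: do not pick up, tip or shove the switch boxes, press or strike them hard, or disturb the wagon, paint pot, battery and brass channel among them.

Things in the scene. Friction and masses are not known exactly. Their poses are not given: they have to be found in the camera images.
- green_switch: grey switch box with the green round cap, 70 x 56 mm in plan (its own x, y), lid 42 mm above the bench; loose, about 0.5 kg, on rubber feet; origin at the centre of its underside, z up; all four boxes are alike but for the cap colour
- green_top (a point): centre of the flat upper face of the green cap (32 mm across), 64 mm above the bench when up, 54 mm when fully in; moves with the cap
- green_cap (a joint): travel of the green cap straight down into its box, m: 0 = up, 0.010 = fully in; slides against about 2.5 N of friction with no spring, and stays where it is left; once fully in, cap and seat yield up to 7 mm more on a spring (4.5 N rising by 1.8 N per mm) and come back; counts as down beyond 0.006; the switch stands no more than 20 N
- yellow_switch: grey switch box with the yellow round cap, 70 x 56 mm in plan (its own x, y), lid 42 mm above the bench; loose, about 0.5 kg, on rubber feet; origin at the centre of its underside, z up; all four boxes are alike but for the cap colour
- yellow_top (a point): centre of the flat upper face of the yellow cap (32 mm across), 64 mm above the bench when up, 54 mm when fully in; moves with the cap
- yellow_cap (a joint): travel of the yellow cap straight down into its box, m: 0 = up, 0.010 = fully in; slides against about 2.5 N of friction with no spring, and stays where it is left; once fully in, cap and seat yield up to 7 mm more on a spring (4.5 N rising by 1.8 N per mm) and come back; counts as down beyond 0.006; the switch stands no more than 20 N
- blue_switch: grey switch box with the blue round cap, 70 x 56 mm in plan (its own x, y), lid 42 mm above the bench; loose, about 0.5 kg, on rubber feet; origin at the centre of its underside, z up; all four boxes are alike but for the cap colour
- blue_top (a point): centre of the flat upper face of the blue cap (32 mm across), 64 mm above the bench when up, 54 mm when fully in; moves with the cap
- blue_cap (a joint): travel of the blue cap straight down into its box, m: 0 = up, 0.010 = fully in; slides against about 2.5 N of friction with no spring, and stays where it is left; once fully in, cap and seat yield up to 7 mm more on a spring (4.5 N rising by 1.8 N per mm) and come back; counts as down beyond 0.006; the switch stands no more than 20 N
- red_switch: grey switch box with the red round cap, 70 x 56 mm in plan (its own x, y), lid 42 mm above the bench; loose, about 0.5 kg, on rubber feet; origin at the centre of its underside, z up; all four boxes are alike but for the cap colour
- red_top (a point): centre of the flat upper face of the red cap (32 mm across), 64 mm above the bench when up, 54 mm when fully in; moves with the cap
- red_cap (a joint): travel of the red cap straight down into its box, m: 0 = up, 0.010 = fully in; slides against about 2.5 N of friction with no spring, and stays where it is left; once fully in, cap and seat yield up to 7 mm more on a spring (4.5 N rising by 1.8 N per mm) and come back; counts as down beyond 0.006; the switch stands no more than 20 N; this one is to stay up
- green_wagon: green model railway wagon, 83 x 14 x 30 mm, loose; bystander; origin at the centre of its underside
- red_pot: small modelling-paint pot, red with a white cap, 26 mm across, 30 mm tall, loose; bystander; origin at the centre of its underside
- battery: blue and silver battery lying down, 50 x 15 mm, 15 mm tall, loose; bystander; origin at the centre of its underside
- brass_channel: short brass channel, 49 x 12 x 7 mm, loose; bystander; origin at the centre of its underside
Things that resemble listed ones, but are neither listed nor needed, are in the scene too. What is shaped like the blue_switch but orange is not meant.

How it is judged:
On the way, in this order (a step that is already met when the one before it is completed fails the run):
1. the green cap is down, the others still up (value of joint green_cap above 0.006 m and value of joint each of yellow_cap, blue_cap below 0.003 m), for 0.1 s.
2. the yellow cap is down too, blue still up (value of joint each of green_cap, yellow_cap above 0.006 m and value of joint blue_cap below 0.003 m), for 0.1 s.
3. the blue cap is down as well (value of joint each of green_cap, yellow_cap, blue_cap above 0.006 m), for 0.1 s.
At the end, for the whole second after the job is handed in: green, yellow and blue caps are in by more than 6 of their 10 mm, red by less than 4 mm; every switch box stands flat, at rest, within 25 mm of where it began; the bystanders are within 15 mm of where they began (all of step 3 and value of joint red_cap below 0.004 m and height (world z) of each of green_switch, yellow_switch, blue_switch, red_switch below 0.01 m and angle between each of green_switch, yellow_switch, blue_switch, red_switch's own z axis and vertical below 0.05 rad and distance of each of green_switch, yellow_switch, blue_switch, red_switch from where it was at the start of the episode below 0.025 m and linear speed of each of green_switch, yellow_switch, blue_switch, red_switch below 0.02 m/s and distance of each of green_wagon, red_pot, battery, brass_channel from where it was at the start of the episode below 0.015 m); the robot touches nothing.
It fails at once if a cap goes in out of order: yellow before green is down, or blue before yellow is down ((value of joint yellow_cap above 0.004 m and value of joint green_cap below 0.006 m) or (value of joint blue_cap above 0.004 m and value of joint yellow_cap below 0.006 m)).
It fails at once if the red cap is pushed in (value of joint red_cap above 0.004 m).
It fails at once if a switch is struck or pressed hard (over 20 N) (contact force between any of green_switch, yellow_switch, blue_switch, red_switch and the fingers above 20 N or contact force between any of green_switch, yellow_switch, blue_switch, red_switch and the arm above 20 N).
It fails at once if a switch box is lifted, tipped or shoved (over 10 mm up, 0.2 rad, 25 mm) (height (world z) of any of green_switch, yellow_switch, blue_switch, red_switch above 0.01 m or angle between any of green_switch, yellow_switch, blue_switch, red_switch's own z axis and vertical above 0.2 rad or distance of any of green_switch, yellow_switch, blue_switch, red_switch from where it was at the start of the episode above 0.025 m).
It fails at once if a bystander is moved by more than 15 mm (distance of any of green_wagon, red_pot, battery, brass_channel from where it was at the start of the episode above 0.015 m).
It also fails if it takes over 38 s, if anything falls off the work surface, if the arm or the gripper's body presses on something with over 40 N, if the wrist force passes 120 N, or if a joint passes its speed limit or range.

ROBOT

A 6-joint arm with a two-finger parallel gripper is mounted at the origin on a cart in front of the work surface, level with it; the furniture and walls round the work are solid. World frame = base frame: x ahead of the robot, y to its left, z up, the work surface at z = 0. Lengths are in m, angles in rad, forces in N, time in s.
With the tool pointing down it reaches from about 0.25 to 0.775 m from the base axis. Payload 4 kg.
Tool frame: the origin (TCP) lies midway between the tips of the shut fingers; the grasp point (between the pads) lies 19 mm behind it; z points along the fingers, y is the line along which they close (so a half turn about z gives the same grasp; the last joint's range is limited). The gripper opens to 85 mm and grips with 20 to 120 N. Pads are 22 mm wide; open, the fingers measure 114 mm over their backs; the gripper's body (76 mm by 85 mm) begins 54 mm behind the grasp point. The pads swing forward as they close: fully open they stand 13 mm farther back than shut.
Start: joints at [-1.42, 0.087, 1.371, -0, 1.684, -0.103], TCP at [0.138, -0.532, 0.231] pointing down, gripper open.
Joint ranges: [-3.1, 3.1], [-0.76, 2.03], [0.27, 2.55], [-1.08, 4.22], [0.17, 2.65], [-2.57, 2.57]. Speed limits (rad/s): [2.79, 2.79, 3.14, 3.14, 3.14, 3.14].

INTERFACE

Orientations are given as [roll, pitch, yaw] about the fixed x, y, z axes, in that order (R = Rz(yaw) Ry(pitch) Rx(roll)).
In Python, from plant import sensors, grab_frame, workorder gives the robot as it stands.
- The arm moves only by the tool drive_tool, never from a script. Its argument "commands" is a list of rows, each a list of 7 numbers: the shift along the tool's x, y, z in mm, then the turn, a rotation vector about the tool's x, y, z in rad, then the gripper command: -1 is fully open, 1 is shut, values between are in proportion. In form: [[tx, ty, tz, wx, wy, wz, hand], ...]. A call has 1 to 5 rows; each row shifts and turns the commanded pose from where the row before left it, along the tool's axes as they then stand; what a row does not reach is not made up. A row lasts 1/10 s, in which the tool goes at most 50 mm and 8.59 degrees, less where a joint would pass 70% of its speed; a pose out of reach is approached as far as the arm can. A call is refused whole if a number of a shift passes 50 or a number of a turn 0.15, either way. A call with a gripper value outside its range is refused whole. The fingers move at their own pace and stop on an object; "force" is the grip in N (left out, the last holds). Time passes only in rows, so rows that do not move let the fingers close. It gives the time, the measured TCP pose, the force, the opening and the grip force at its end, in the units of the state.
- sensors.get_state(): the state, without advancing time (a new reading comes with each control period).
- grab_frame(name): name is "scene" or "top"; returns a dict with "img" (420x560x3 uint8, red, green, blue), "mtx" (3x3 intrinsics, pixels), "k1" (the pictures are not rectified: a ray, as slopes to the right and down, at radius r is drawn at 1 + k1 r^2 times it, then the intrinsics apply), "position" and "orientation" of the camera in the world. Camera axes: x right, y down, z forward; pixel columns grow to the right and rows downward; lengths in m; the calibration is good to about 2 mm. A picture is of the moment at which its call begins. There is no depth.
- workorder.hand_in(): hands the job in; it is judged then, once.
The state is a dict: "t": time; "joint_positions": joint angles; "joint_velocities": joint speeds; "joint_efforts": joint torques, N m; "tcp_pos": TCP position; "orientation": TCP orientation; "force": force on the tool from outside, world axes, zero at the start; "moment": the same for the moment, N m; "grip_width": finger opening in m; "grip_force": force on a finger pad.
Only numpy, scipy, OpenCV 4.12 (cv2) and the standard library are available. Lean on these libraries where they do the work, as an engineer would, in place of code of your own. Each camera call takes 0.05 s, during which the arm holds its last target. There are 200 camera calls.

## Working session

There is one attempt and no reset: what is moved stays moved. The work goes in short steps, Python scripts to look and compute and a tool call to move; the robot and the scene stay as the last step left them, time stands still between calls to the robot, and variables do not carry over. Pictures are saved under pics/ and viewed, at most 10 in all, crops included, and the job is handed in when it is done.

Besides the shell and the picture viewer there is one more tool, called after "Emit:" as name([rows], argument=value, ...), one row to a line, values as JSON. drive_tool: Moves the arm, as the interface text tells. Its arguments: {"type":"object","properties":{"commands":{"type":"array"},"force":{"type":"number"}},"required":["commands"]}

```bash
mkdir -p pics
cat > h.py <<'E'
import numpy as np, cv2
from plant import sensors, grab_frame, workorder
from scipy.spatial.transform import Rotation as R
def cam(f):
    o=np.array(f["orientation"],float)
    M=o if o.shape==(3,3) else (R.from_euler('xyz',o).as_matrix() if o.size==3 else R.from_quat(o).as_matrix())
    return M,np.array(f["position"],float)
def ray(f,u,v,z):
    K=np.array(f["mtx"],float); k=f["k1"]
    p=cv2.undistortPoints(np.array([[[u,v]]],float),K,np.array([k,0,0,0,0.]))[0,0]
    M,c=cam(f); d=M@np.array([p[0],p[1],1]); return c+d*(z-c[2])/d[2]
E
python3 - <<'E'
from h import *
for n in("top","scene"):
    f=grab_frame(n); cv2.imwrite(f"pics/{n}0.png",f["img"][:,:,::-1]); print(n,f["mtx"],f["k1"],f["position"],f["orientation"])
    import pickle; pickle.dump(f,open(n+"0.pkl","wb"))
print(sensors.get_state())
E
```

```text
top [[527.987948     0.         279.75932396]
 [  0.         527.987948   201.1531168 ]
 [  0.           0.           1.        ]] -0.1506685788773275 [0.26743276 0.05822136 1.32375125] [-2.93166735e+00 -2.28202500e-03 -1.64229850e+00]
scene [[522.19772826   0.         279.05072577]
 [  0.         522.19772826 206.50193995]
 [  0.           0.           1.        ]] -0.0296388400077501 [-0.12420697 -0.5960911   0.52444254] [-2.03540884 -0.02104587 -0.79569592]
{'t': 0.1, 'joint_positions': array([-1.42007456e+00,  8.79193679e-02,  1.37215431e+00, -2.32026498e-05,
        1.68359113e+00, -1.03081353e-01]), 'joint_velocities': array([-0.00067323, -0.00159988, -0.00356587, -0.00084409,  0.00052253,
       -0.00010166]), 'joint_efforts': array([ 1.57253737e-03, -3.53016615e+01, -3.14218998e+01, -2.34779154e-04,
        7.94816064e-03,  1.81260720e-05]), 'tcp_pos': array([ 0.13802663, -0.53192391,  0.23020928]), 'orientation': array([-3.13952913e+00, -1.90284124e-04,  2.53800337e-01]), 'force': array([-0.083078  , -0.00685187,  0.21782665]), 'moment': array([-0.01698185,  0.04353396,  0.00027389]), 'grip_force': 0.0, 'grip_width': 0.08562290722317471}
```

View pics/top0.png

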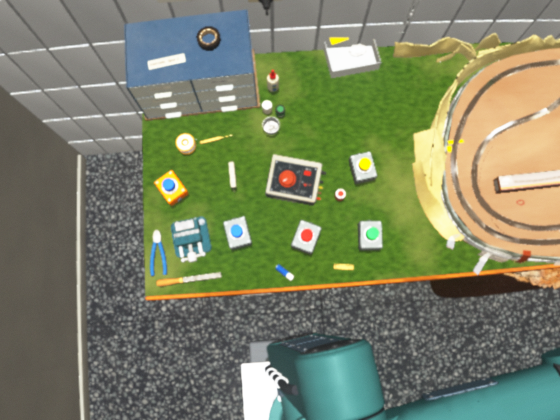

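View pics/scene0.png

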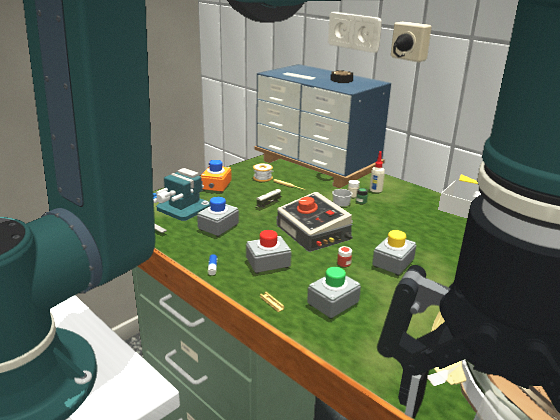

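The top view shows the green cap at about (373,234), yellow at (364,165), blue at (236,231) and red at (307,236). The pot is at (341,194), the orange decoy at (168,186) and the wagon at (232,175). In the scene view, green is at (336,278), yellow (397,240) and blue (218,205).

Run:
```python
from h import *
import pickle
f=pickle.load(open("top0.pkl","rb")); s=pickle.load(open("scene0.pkl","rb"))
hues=dict(green=(50,80),yellow=(22,34),blue=(100,118),red=(-6,6))
P=dict(green=[(373,234),(336,275)],yellow=[(364,165),(397,236)],blue=[(236,231),(218,202)],red=[(307,236),(268,237)])
for n in P:
  for g,(u,v),tag in((f,P[n][0],'top'),(s,P[n][1],'scene')):
    h=cv2.cvtColor(g["img"],cv2.COLOR_RGB2HSV).astype(int); H=(h[...,0]+90)%180-90 if n=='red' else h[...,0]
    m=((H>=hues[n][0])&(H<=hues[n][1])&(h[...,1]>140)&(h[...,2]>(150 if tag=='scene' or n=='green' else 90)))
    w=np.zeros_like(m); w[v-13:v+14,u-16:u+17]=1; ys,xs=np.nonzero(m&w)
    print(n,tag,len(xs),xs.mean().round(1),ys.mean().round(1),xs.min(),xs.max(),ys.min(),ys.max(),ray(g,xs.mean(),ys.mean(),.062)[:2].round(4), 'mid',ray(g,(xs.min()+xs.max())/2,(ys.min()+ys.max())/2,.062)[:2].round(4))
for n,(u,v),z in(("pot",(341,194),.03),("benchedge",(320,293),0),("wagon",(232,175),.03),("control box top",(294,179),.05)): print(n,ray(f,u,v,z).round(3))
a=cv2.resize(f["img"][140:265,210:400],None,fx=4,fy=4,interpolation=2); cv2.imwrite("pics/c1.png",a[:,:,::-1])
b=cv2.resize(s["img"][180:330,180:430],None,fx=3.2,fy=3.2,interpolation=2); cv2.imwrite("pics/c2.png",b[:,:,::-1])
```

```text
green top 93 371.9 233.4 367 377 228 238 [ 0.4398 -0.1811] mid [ 0.4407 -0.1814]
green scene 186 335.4 272.1 326 345 267 278 [ 0.441  -0.1813] mid [ 0.4403 -0.1821]
yellow top 110 364.4 163.6 359 370 158 169 [ 0.616  -0.1813] mid [ 0.6161 -0.1815]
yellow scene 266 396.3 238.0 388 405 230 246 [ 0.6051 -0.1882] mid [ 0.6052 -0.1885]
blue top 96 236.3 230.7 232 241 225 236 [0.47   0.1462] mid [0.4704 0.1457]
blue scene 108 217.4 200.7 210 225 197 211 [0.47   0.1459] mid [0.4606 0.1343]
red top 98 306.4 235.0 301 311 230 240 [ 0.4476 -0.022 ] mid [ 0.4476 -0.0211]
red scene 256 268.0 238.0 260 276 230 246 [ 0.4391 -0.0307] mid [ 0.4391 -0.0306]
pot [ 0.55 -0.12  0.03]
benchedge [ 0.309 -0.048  0.   ]
wagon [0.618 0.152 0.03 ]
control box top [ 0.592 -0.003  0.05 ]
```

View pics/c1.png

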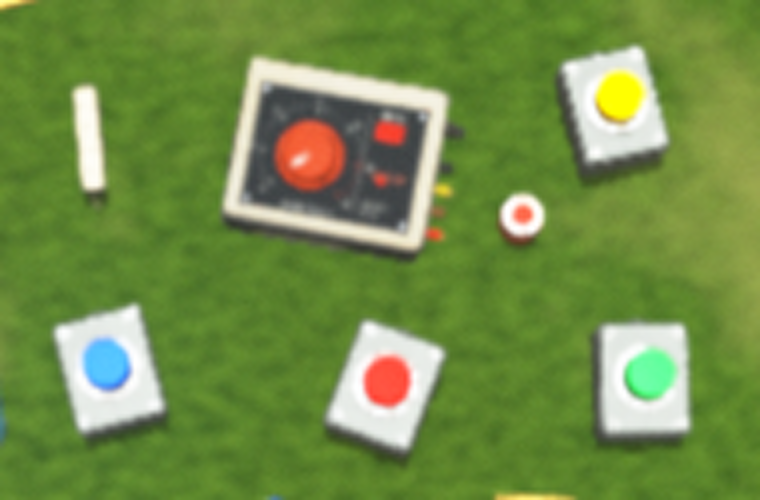

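View pics/c2.png

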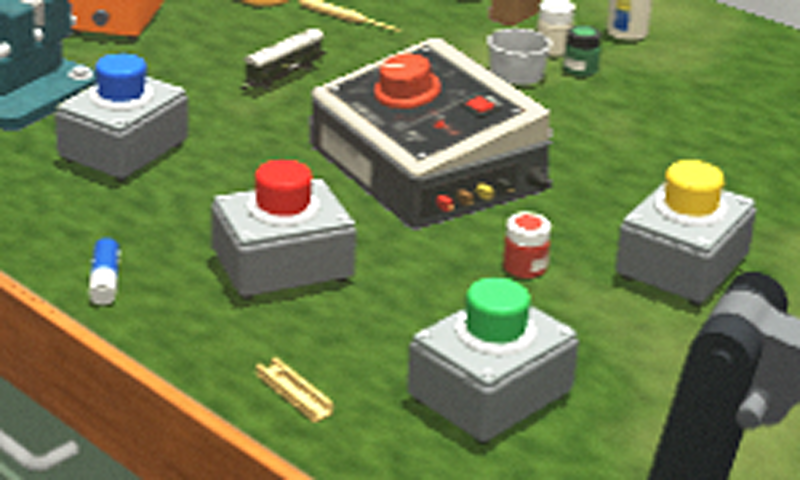

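Both views agree to within a few mm: green (0.441,-0.181), blue (0.470,0.146). For yellow I use the top view, (0.616,-0.181). Next I shut the gripper and go to green.

Emit:
drive_tool([
  [32,-22,0,0,0,0,1],
  [32,-22,0,0,0,0,1],
  [32,-22,0,0,0,0,1],
  [32,-22,0,0,0,0,1],
  [32,-22,0,0,0,0,1],
], force=20)

```text
t: 0.6
tcp_pos: [0.266, -0.3842, 0.2308]
orientation: [-3.141, 0.0, 0.253]
force: [-0.2, -1.0, -0.3]
grip_width: 0.0122
grip_force: 0.0
```

Emit:
drive_tool([
  [32,-22,0,0,0,0,1],
  [32,-22,0,0,0,0,1],
  [32,-22,0,0,0,0,1],
  [32,-22,0,0,0,0,1],
  [32,-22,0,0,0,0,1],
])

```text
t: 1.1
tcp_pos: [0.3932, -0.2376, 0.2309]
orientation: [-3.141, 0.0, 0.254]
force: [0.2, -0.3, -0.1]
grip_width: -0.0002
grip_force: 0.0
```

Emit:
drive_tool([
  [30,-21,20,0,0,0,1],
  [31,-22,40,0,0,0,1],
  [0,0,40,0,0,0,1],
  [0,0,36,0,0,0,1],
  [0,0,10,0,0,0,1],
])

```text
t: 1.6
tcp_pos: [0.4355, -0.1826, 0.0839]
orientation: [-3.135, 0.007, 0.255]
force: [-0.2, 0.2, -0.0]
grip_width: -0.0001
grip_force: 0.0
```

Run:
```python
from h import *
f=grab_frame("scene"); s=grab_frame("top")
a=cv2.resize(f["img"][170:320,240:440],None,fx=3,fy=3,interpolation=2);b=cv2.resize(s["img"][180:270,330:430],None,fx=3,fy=3,interpolation=2)
c=np.zeros((450,800,3),np.uint8);c[:,:500]=a[:,:500];c[:270,500:]=b;cv2.imwrite("pics/d1.png",c[:,:,::-1])
x=sensors.get_state();print(x["tcp_pos"],x["force"])
```

```text
[ 0.43718711 -0.18419391  0.08717766] [1.38193912 0.17086407 1.12781414]
```

View pics/d1.png

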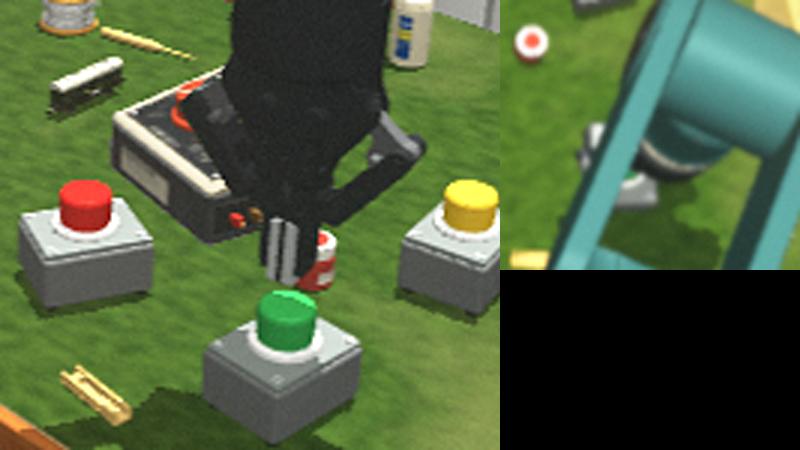

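The shut fingertips stand right over the green cap, with tips at crop (290,283) and the cap face at (287,300). Now a gentle descent.

Emit:
drive_tool([
  [3,-1,6,0,0,0,1],
  [0,0,6,0,0,0,1],
  [0,0,3,0,0,0,1],
  [0,0,2,0,0,0,1],
  [0,0,0,0,0,0,1],
])

```text
t: 2.2
tcp_pos: [0.4412, -0.1833, 0.0722]
orientation: [3.141, -0.0, 0.254]
force: [1.1, 0.0, 0.7]
grip_width: -0.0001
grip_force: 0.0
```

Emit:
drive_tool([
  [0,0,2,0,0,0,1],
  [0,0,2,0,0,0,1],
  [0,0,2,0,0,0,1],
  [0,0,2,0,0,0,1],
  [0,0,0,0,0,0,1],
])

```text
t: 2.7
tcp_pos: [0.4411, -0.1831, 0.0638]
orientation: [-3.141, 0.0, 0.254]
force: [-0.0, 0.3, 0.3]
grip_width: 0.0001
grip_force: 0.0
```

Emit:
drive_tool([
  [0,0,2,0,0,0,1],
  [0,0,2,0,0,0,1],
  [0,0,2,0,0,0,1],
  [0,0,2,0,0,0,1],
  [0,0,0,0,0,0,1],
])

```text
t: 3.2
tcp_pos: [0.4413, -0.1832, 0.0558]
orientation: [3.141, -0.0, 0.254]
force: [0.5, 0.7, 0.1]
grip_width: -0.0005
grip_force: 0.2
```

Emit:
drive_tool([
  [0,0,1,0,0,0,1],
  [0,0,1,0,0,0,1],
  [0,0,1,0,0,0,1],
  [0,0,0,0,0,0,1],
])

```text
t: 3.6
tcp_pos: [0.4413, -0.1833, 0.0535]
orientation: [3.141, -0.0, 0.254]
force: [-2.0, 0.8, 5.1]
grip_width: -0.0003
grip_force: 2.6
```

Run:
```python
from h import *
f=grab_frame("scene")
a=cv2.resize(f["img"][180:330,240:440],None,fx=3,fy=3,interpolation=2);cv2.imwrite("pics/d2.png",a[:,:,::-1])
x=sensors.get_state();print(x["tcp_pos"],x["force"])
```

```text
[ 0.44132999 -0.18326128  0.05352595] [-1.60258125  0.03955717  5.38669019]
```

View pics/d2.png

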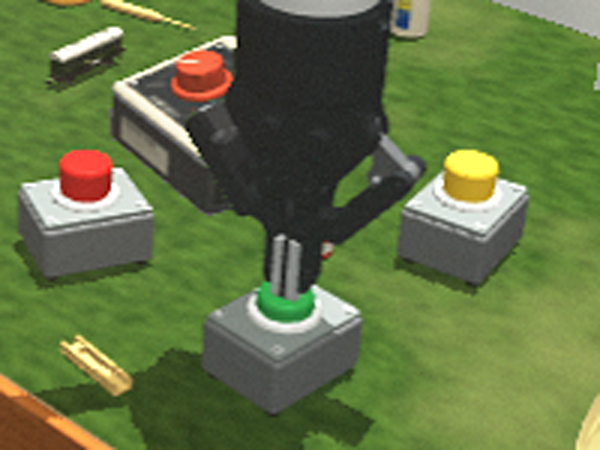

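The green cap is fully in and the fingers are centred on it. Lift and go to yellow.

Emit:
drive_tool([
  [0,0,-5,0,0,0,1],
  [0,0,-20,0,0,0,1],
  [0,0,-35,0,0,0,1],
  [30,7,0,0,0,0,1],
  [35,9,0,0,0,0,1],
])

```text
t: 4.15
tcp_pos: [0.5091, -0.1829, 0.1149]
orientation: [3.139, -0.002, 0.253]
force: [0.2, 1.0, -0.1]
grip_width: -0.0002
grip_force: 0.0
```

Emit:
drive_tool([
  [35,9,0,0,0,0,1],
  [35,9,0,0,0,0,1],
  [35,9,0,0,0,0,1],
  [0,0,15,0,0,0,1],
  [0,0,10,0,0,0,1],
])

```text
t: 4.65
tcp_pos: [0.6161, -0.1817, 0.0857]
orientation: [-3.14, 0.003, 0.254]
force: [-1.0, -0.0, -0.8]
grip_width: 0.0
grip_force: 0.0
```

Run:
```python
from h import *
f=grab_frame("scene")
a=cv2.resize(f["img"][150:300,320:480],None,fx=4,fy=4,interpolation=2);cv2.imwrite("pics/d3.png",a[:,:,::-1])
x=sensors.get_state();print(x["tcp_pos"],x["force"])
```

```text
[ 0.61414581 -0.18132148  0.08353488] [-1.08947134 -0.09260562 -1.63426572]
```

View pics/d3.png

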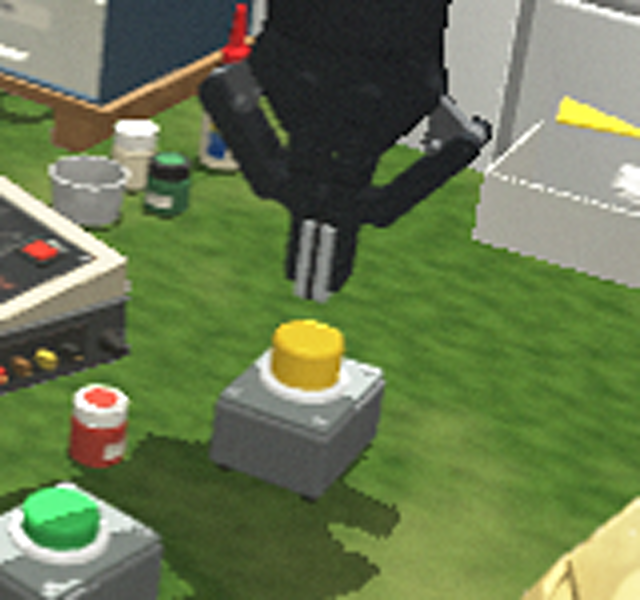

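Green stays down. The tips, at crop (317,298), stand about 4 mm to the right of the yellow face centre at (308,335), so I correct and press.

Emit:
drive_tool([
  [-1,-3,6,0,0,0,1],
  [0,0,6,0,0,0,1],
  [0,0,4,0,0,0,1],
  [0,0,2,0,0,0,1],
  [0,0,2,0,0,0,1],
])

```text
t: 5.2
tcp_pos: [0.6148, -0.1796, 0.0684]
orientation: [3.141, -0.001, 0.254]
force: [0.3, -0.4, -0.9]
grip_width: -0.0
grip_force: 0.0
```

Emit:
drive_tool([
  [0,0,2,0,0,0,1],
  [0,0,2,0,0,0,1],
  [0,0,2,0,0,0,1],
  [0,0,1,0,0,0,1],
  [0,0,0,0,0,0,1],
])

```text
t: 5.7
tcp_pos: [0.615, -0.1796, 0.0613]
orientation: [3.141, -0.0, 0.254]
force: [-0.4, 0.9, 1.8]
grip_width: 0.0002
grip_force: 0.9
```

Emit:
drive_tool([
  [0,0,2,0,0,0,1],
  [0,0,2,0,0,0,1],
  [0,0,2,0,0,0,1],
  [0,0,1,0,0,0,1],
  [0,0,1,0,0,0,1],
])

```text
t: 6.2
tcp_pos: [0.6151, -0.1796, 0.0535]
orientation: [3.141, -0.0, 0.254]
force: [-1.7, -0.1, 5.6]
grip_width: 0.0
grip_force: 2.6
```

Emit:
drive_tool([
  [0,0,0,0,0,0,1],
  [0,0,0,0,0,0,1],
])

```text
t: 6.4
tcp_pos: [0.6151, -0.1796, 0.0537]
orientation: [3.141, -0.001, 0.254]
force: [-0.9, 0.4, 6.2]
grip_width: 0.0001
grip_force: 2.4
```

Yellow is in. Lift high over the control box and go to blue.

Emit:
drive_tool([
  [0,0,-5,0,0,0,1],
  [0,0,-25,0,0,0,1],
  [0,0,-45,0,0,0,1],
  [0,0,-45,0,0,0,1],
  [-6,-35,0,0,0,0,1],
])

```text
t: 6.9
tcp_pos: [0.6045, -0.1511, 0.1812]
orientation: [3.131, -0.013, 0.25]
force: [0.5, 0.2, 1.1]
grip_width: -0.0001
grip_force: 0.0
```

Emit:
drive_tool([
  [-6,-35,0,0,0,0,1],
  [-6,-35,0,0,0,0,1],
  [-6,-35,0,0,0,0,1],
  [-6,-35,0,0,0,0,1],
  [-6,-35,0,0,0,0,1],
])

```text
t: 7.4
tcp_pos: [0.5261, 0.0161, 0.1722]
orientation: [-3.141, 0.001, 0.254]
force: [1.2, -0.6, -0.4]
grip_width: 0.0001
grip_force: 0.0
```

Emit:
drive_tool([
  [-6,-35,0,0,0,0,1],
  [-6,-35,0,0,0,0,1],
  [-6,-35,0,0,0,0,1],
  [-5,-36,0,0,0,0,1],
  [0,0,30,0,0,0,1],
])

```text
t: 7.9
tcp_pos: [0.4706, 0.1496, 0.1468]
orientation: [-3.14, -0.009, 0.259]
force: [1.3, -1.1, 0.1]
grip_width: 0.0
grip_force: 0.0
```

Emit:
drive_tool([
  [0,0,35,0,0,0,1],
  [0,0,20,0,0,0,1],
  [0,0,5,0,0,0,1],
  [0,0,0,0,0,0,1],
])

```text
t: 8.3
tcp_pos: [0.4688, 0.1453, 0.082]
orientation: [-3.141, 0.003, 0.254]
force: [-0.6, -0.5, 0.4]
grip_width: -0.0002
grip_force: 0.0
```

Run:
```python
from h import *
f=grab_frame("scene")
a=cv2.resize(f["img"][130:280,150:310],None,fx=4,fy=4,interpolation=2);cv2.imwrite("pics/d4.png",a[:,:,::-1])
x=sensors.get_state();print(x["tcp_pos"],x["force"])
```

```text
[0.46986462 0.14546686 0.08340041] [ 0.93377901 -0.33241779 -0.28516914]
```

View pics/d4.png

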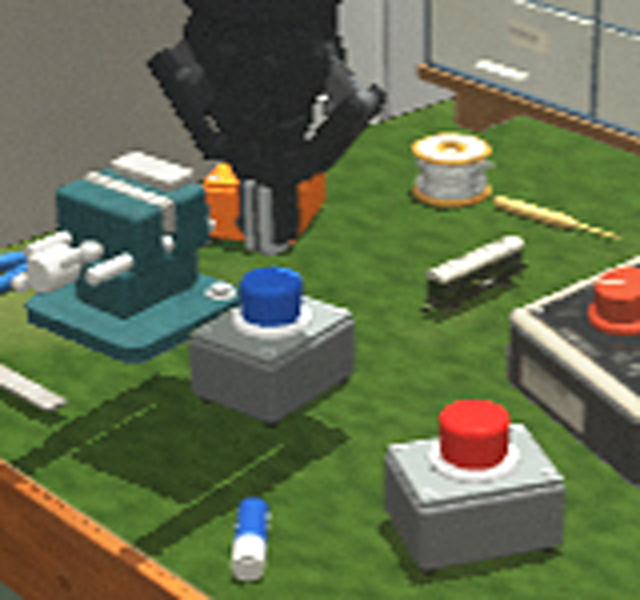

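The tips, at crop (267,250), stand over the blue cap face at (270,281), well centred. Press.

Emit:
drive_tool([
  [0,0,6,0,0,0,1],
  [0,0,5,0,0,0,1],
  [0,0,3,0,0,0,1],
  [0,0,2,0,0,0,1],
  [0,0,2,0,0,0,1],
])

```text
t: 8.85
tcp_pos: [0.4697, 0.1455, 0.065]
orientation: [3.142, -0.0, 0.254]
force: [-0.3, 0.7, -0.2]
grip_width: -0.0001
grip_force: 0.0
```

Emit:
drive_tool([
  [0,0,2,0,0,0,1],
  [0,0,2,0,0,0,1],
  [0,0,2,0,0,0,1],
  [0,0,1,0,0,0,1],
  [0,0,0,0,0,0,1],
])

```text
t: 9.35
tcp_pos: [0.4697, 0.1455, 0.058]
orientation: [3.141, -0.0, 0.254]
force: [0.7, -1.0, 1.0]
grip_width: 0.0001
grip_force: 0.6
```

Emit:
drive_tool([
  [0,0,1,0,0,0,1],
  [0,0,1,0,0,0,1],
  [0,0,1,0,0,0,1],
  [0,0,1,0,0,0,1],
  [0,0,0,0,0,0,1],
])

```text
t: 9.85
tcp_pos: [0.4697, 0.1455, 0.0541]
orientation: [3.141, -0.0, 0.254]
force: [-0.9, 0.5, 1.9]
grip_width: 0.0001
grip_force: 1.2
```

Emit:
drive_tool([
  [0,0,0,0,0,0,1],
  [0,0,-5,0,0,0,1],
  [0,0,-25,0,0,0,1],
  [0,0,-45,0,0,0,1],
  [0,0,-40,0,0,0,1],
])

```text
t: 10.35
tcp_pos: [0.469, 0.1454, 0.1699]
orientation: [-3.141, 0.002, 0.254]
force: [1.0, -0.5, 1.6]
grip_width: -0.0001
grip_force: 0.0
```

Emit:
drive_tool([
  [0,0,-40,0,0,0,1],
  [0,0,0,0,0,0,1],
  [0,0,0,0,0,0,1],
])

```text
t: 10.65
tcp_pos: [0.4701, 0.1456, 0.2103]
orientation: [3.141, -0.003, 0.254]
force: [0.3, -0.6, -0.3]
grip_width: 0.0002
grip_force: 0.0
```

Run:
```python
from h import *
f=grab_frame("scene"); cv2.imwrite("pics/d5.png",f["img"][:,:,::-1])
```

```text
(no output)
```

View pics/d5.png

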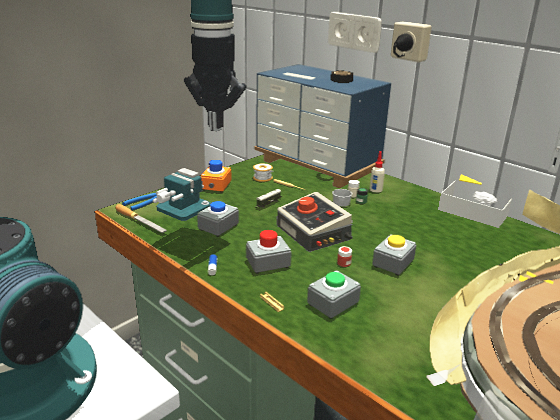

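Green (335,279), yellow (397,241) and blue (218,207) are all down, red (268,238) is up, nothing else has moved and the arm is clear.

```bash
python3 -c "
from h import *
print(workorder.hand_in())"
```

```text
the job is handed in; nothing more can be done
None
```

I pressed the green, yellow and blue caps in that order, and the last picture shows all three down, red still up and nothing else moved; the job is handed in, but no verdict came back.

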